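# Set the comb-binding punch for an A5 job

## Robot

A 7-joint arm with a two-finger parallel gripper is mounted at the origin on the work surface. World frame = base frame: x ahead of the robot, y to its left, z up, the work surface at z = 0. Lengths are in m, angles in rad, forces in N, time in s.
With the tool pointing down it reaches from about 0.425 to 0.925 m from the base axis. Payload 6.8 kg.
Tool frame: the origin (TCP) lies on the centre line of the jaws, within the pads' length; the fingertips stand 19 mm ahead of it and the grasp point (between the pads) is the TCP (r.tip_extent is the y of the fingertips in the tool frame, in m); y points along the fingers, z is the direction in which the jaws open and shut, and the axes are right-handed (so a half turn about y gives the same grasp; the last joint's range is limited). The gripper opens to 85 mm and grips with 20 to 120 N. Pads are 22 mm wide; open, the fingers measure 114 mm over their backs; the gripper's body (76 mm by 85 mm) begins 54 mm behind the grasp point. The pads swing forward as they close: fully open they stand 13 mm farther back than shut.
Start: joints at [1.083, 0.477, 0.022, 1.555, -0.011, 1.109, -0.083], TCP at [0.25, -0.627, 0.25] pointing down, gripper open.
Joint ranges: [-2.96, 2.96], [-0.34, 2.1], [-1.41, 1.46], [0.24, 2.44], [-1.37, 4.51], [0.17, 1.92], [-2.96, 2.96]. Speed limits (rad/s): [2.39, 2.39, 3.14, 3.14, 3.14, 3.14, 3.14].

## Interface

Orientations are given as a rotation vector (axis times angle).
In Python, from bench import r gives the robot as it stands. The module is installed in compiled form; this text tells all that it offers.
- The arm moves only by the tool jog_arm, never from a script. Its argument "motion" is a list of rows, each a list of 3 entries, a list of its own where there are three numbers: the opening, from 0 (shut) to 1 (fully open), then the shift along the tool's x, y, z in m, then the turn, a rotation vector about the tool's x, y, z in degrees. A call has 1 to 10 rows; each row shifts and turns the commanded pose from where the row before left it, along the tool's axes as they then stand; what a row does not reach is not made up. A row lasts 1/12 s, in which the tool goes at most 41.7 mm and 7.16 degrees, less where a joint would pass 70% of its speed; a pose out of reach is approached as far as the arm can. A call with a gripper value outside its range is refused whole. The fingers move at their own pace and stop on an object; "force" is the grip in N (left out, the last holds). Time passes only in rows, so rows that do not move let the fingers close. It gives the time, the measured TCP pose, the force and the opening at its end, in the units of the state.
- r.get_obs(): the state, without advancing time (a new reading comes with each control period).
- r.grab_frame(name): name is "scene" or "top" or "wrist"; returns a dict with "image" (400x640x3 uint8, red, green, blue), "range_z" (400x640 float32, m along the optical axis (not along the pixel's ray), 0 where there is no reading), "fx", "fy", "cx", "cy" (pixels), "k1" (the pictures are not rectified: a ray, as slopes to the right and down, at radius r is drawn at 1 + k1 r^2 times it, then the intrinsics apply), "xyz" and "orientation" of the camera in the world. Camera axes: x right, y down, z forward; pixel columns grow to the right and rows downward; lengths in m; the calibration is good to about 2 mm. A picture is of the moment at which its call begins.
- r.hand_in(): hands the job in, once; it reports no verdict.
The state is a dict: "clock": time; "joints": joint angles; "qvel": joint speeds; "tau": joint torques, N m; "tcp_pos": TCP position; "orientation": TCP orientation; "contact_force": force on the tool from outside, world axes, zero at the start; "moment": the same for the moment, N m; "grip_width": finger opening in m.
Only numpy, scipy, OpenCV 4.12 (cv2) and the standard library are available. Lean on these libraries where they do the work, as an engineer would, in place of code of your own. Each camera call takes 0.05 s, during which the arm holds its last target.

## Task

Set the comb-binding punch for A5 sheets: pull the A5 pin knob (the blue one) straight out until it clicks into its out position, and push every other pin knob that is standing out fully home. Leave the binding comb on the deck, the thermos, the phone and the mouse where they are.

Things in the scene. Friction and masses are not known exactly. Their poses are not given: they have to be found in the camera images.
- a6_pin_knob (a point): Yellow plastic knob of the A6 pin, first knob from the edge guide. Round, 22.5 mm tall, 17 mm across near the top, waist 13 mm, foot 15 mm. Point on its axis half-way up: 11.5 mm below its top, 11 mm above its underside (when home, 0.5 mm above a steel collar 24 mm across and 3 mm high on the panel). Moves with the knob; its z axis points straight out along the pull, its y axis along the row.
- a5_pin_knob (a point): Blue plastic knob of the A5 pin, second knob from the edge guide. Round, 22.5 mm tall, 17 mm across near the top, waist 13 mm, foot 15 mm. Point on its axis half-way up: 11.5 mm below its top, 11 mm above its underside (when home, 0.5 mm above a steel collar 24 mm across and 3 mm high on the panel). Moves with the knob; its z axis points straight out along the pull, its y axis along the row.
- b5_pin_knob (a point): Red plastic knob of the B5 pin, third knob from the edge guide. Round, 22.5 mm tall, 17 mm across near the top, waist 13 mm, foot 15 mm. Point on its axis half-way up: 11.5 mm below its top, 11 mm above its underside (when home, 0.5 mm above a steel collar 24 mm across and 3 mm high on the panel). Moves with the knob; its z axis points straight out along the pull, its y axis along the row.
- a4_pin_knob (a point): Green plastic knob of the A4 pin, fourth and last knob from the edge guide. Round, 22.5 mm tall, 17 mm across near the top, waist 13 mm, foot 15 mm. Point on its axis half-way up: 11.5 mm below its top, 11 mm above its underside (when home, 0.5 mm above a steel collar 24 mm across and 3 mm high on the panel). Moves with the knob; its z axis points straight out along the pull, its y axis along the row.
- a6_pin (a joint): How far the A6 pin stands out (m): 0 fully home, 0.012 out at its stop. A sprung ball detent holds it at either end with about 7 N, fading to nothing half-way; past half-way it snaps on to the other end, and stays there when let go. May start home or out.
- a5_pin (a joint): How far the A5 pin stands out (m): 0 fully home, 0.012 out at its stop. A sprung ball detent holds it at either end with about 7 N, fading to nothing half-way; past half-way it snaps on to the other end, and stays there when let go. Starts home.
- b5_pin (a joint): How far the B5 pin stands out (m): 0 fully home, 0.012 out at its stop. A sprung ball detent holds it at either end with about 7 N, fading to nothing half-way; past half-way it snaps on to the other end, and stays there when let go. Starts out.
- a4_pin (a joint): How far the A4 pin stands out (m): 0 fully home, 0.012 out at its stop. A sprung ball detent holds it at either end with about 7 N, fading to nothing half-way; past half-way it snaps on to the other end, and stays there when let go. May start home or out.
- punch: Light-grey desktop comb-binding punch, 430 mm wide, 290 mm deep, 150 mm high, fixed. Origin: centre of its underside; x to the back, y to its left (edge-guide side), z up. Knobs stand in a row on the dark strip of the panel, which slopes 15 degrees down to the front; centres about 140 mm above the desk, 46 mm behind the origin and 8 (yellow), -50 (blue), -92 (red), -135 mm (green) along y. Punch lever on the right end, up to 290 mm high, leaning back.
- comb: Black plastic binding comb, 297 mm long, 14 mm thick, loose on the punch's metal deck in front of the knobs; origin: centre of its underside, y along it. To be left alone.
- thermos_center (a point): Centre, half-way up, of a red thermos bottle, 66 mm across, 236 mm tall, standing loose to the right. To be left alone.
- phone: Phone, 145 x 70 x 9 mm, loose on the desk at the right; origin: centre of its underside. To be left alone.
- mouse: Dark computer mouse, 90 x 58 x 32 mm, loose on the desk at the left; origin: near the centre of its underside. To be left alone.

How it is judged:
By the outcome, as a careful person would: the job done as asked, in the order asked, and still so for the second after the job is handed in, with the robot touching nothing.
It also fails if it takes over 43 s, if anything falls off the work surface, if the arm or the gripper's body presses on something with over 40 N, if the wrist force passes 120 N, or if a joint passes its speed limit or range.

## Working session

There is one attempt and no reset: what is moved stays moved. The work goes in short steps, Python scripts to look and compute and a tool call to move; the robot and the scene stay as the last step left them, time stands still between calls to the robot, and variables do not carry over. Pictures are saved under pics/ and viewed, and the job is handed in when it is done.

Besides the shell and the picture viewer there is one more tool, called after ">>>" in YAML: its name, and indented under it one key for each argument. jog_arm: Moves the arm, as the interface text tells. Its arguments: {"type":"object","properties":{"motion":{"type":"array","items":{"type":"array"}},"force":{"type":"number"}},"required":["motion"]}

```bash
mkdir -p pics; cat > h.py <<'E'
import numpy as np, cv2
from scipy.spatial.transform import Rotation as R
from bench import r
def cam(n):
    f=r.grab_frame(n); cv2.imwrite
    return f
def rot(o):
    o=np.array(o)
    return R.from_rotvec(o).as_matrix() if o.size==3 else o.reshape(3,3)
def pt(f,u,v,d=None,w=1):
    K=np.array([[f['fx'],0,f['cx']],[0,f['fy'],f['cy']],[0,0,1.]])
    s=cv2.undistortPoints(np.array([[[u,v]]],float),K,np.array([f['k1'],0,0,0.]))[0,0]
    if d is None:
        a=f['range_z'][int(v)-w:int(v)+w+1,int(u)-w:int(u)+w+1]; d=np.median(a[a>0])
    return rot(f['orientation'])@np.array([s[0]*d,s[1]*d,d])+np.array(f['xyz'])
def save(f,name,crop=None,k=1):
    im=f['image'][:,:,::-1]
    if crop: x0,y0,x1,y1=crop; im=im[y0:y1,x0:x1]
    if k!=1: im=cv2.resize(im,None,fx=k,fy=k,interpolation=cv2.INTER_CUBIC)
    cv2.imwrite('pics/'+name,im)
E
python3 - <<'E'
from h import *
import pickle
for n in ['scene','top','wrist']:
    f=cam(n); save(f,n+'0.png'); pickle.dump(f,open(n+'0.pkl','wb')); print(n,f['xyz'],f['orientation'],f['fx'],f['k1'])
print(r.get_obs())
E
```

```text
scene [ 1.23234566 -0.07741626  1.27410473] [-2.02900623 -1.76220228  0.50560358] 454.8234115998634 -0.11335965877766083
top [0.47250198 0.03306441 1.31054172] [-2.22968931  2.1998234  -0.06507775] 373.4992304416203 0.0010092426495162325
wrist [ 0.32268481 -0.59649573  0.37289206] [ 2.3796914  -1.61040692 -0.25585861] 343.06450013408175 -0.009851858941752882
{'clock': 0.15, 'joints': array([ 1.08294115,  0.47762071,  0.02234904,  1.55617386, -0.01145855,
        1.10932426, -0.08309697]), 'qvel': array([ 9.98148100e-04, -2.42540974e-03,  1.18822329e-03, -3.36912491e-03,
       -8.83361761e-05, -9.57501432e-05, -1.17499401e-04]), 'tau': array([ 3.23733460e-03, -5.96919036e+01,  1.61044009e+00, -2.81489432e+01,
        1.26448457e-02,  6.55418247e-03,  4.24382176e-05]), 'tcp_pos': array([ 0.25004984, -0.62653084,  0.2495634 ]), 'orientation': array([-0.38747658,  2.01513982, -2.0123903 ]), 'contact_force': array([ 0.30216415, -1.10602182, -0.29156259]), 'moment': array([ 0.0261961 , -0.04004879, -0.01571888]), 'grip_width': 0.08537626956947308}
```

View pics/scene0.png

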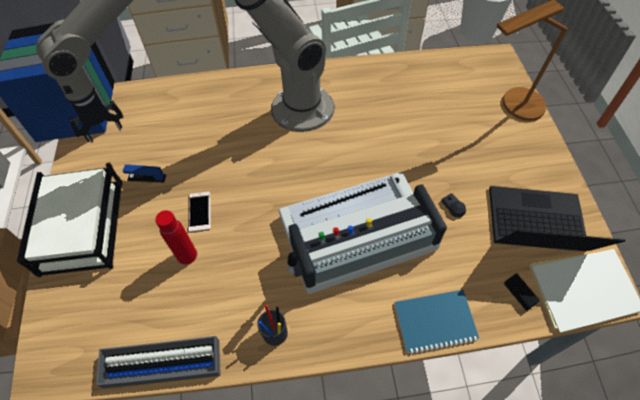

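View pics/top0.png

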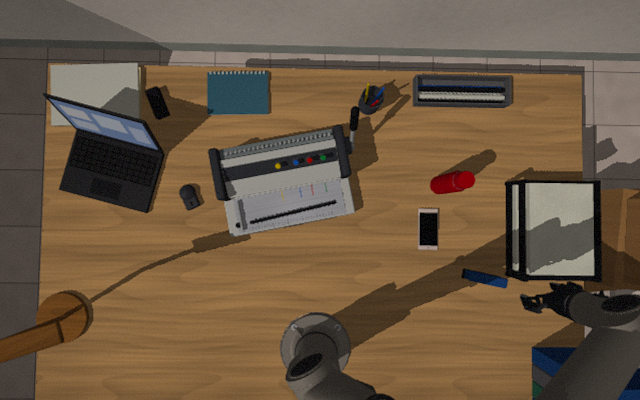

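View pics/wrist0.png

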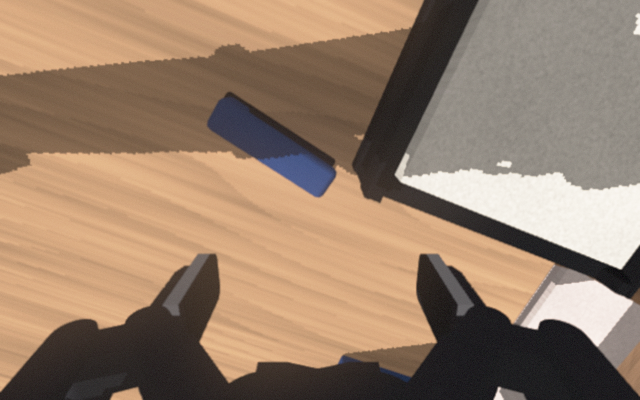

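The views show the punch ahead of the robot: knobs near (278–325, 155–167) in the top view and (321–369, 221–238) in the scene view. The thermos is at (453,183) in the top view. I'll enlarge both views next.

```bash
python3 - <<'E'
from h import *
import pickle
f=pickle.load(open('scene0.pkl','rb')); save(f,'sc.png',(290,190,400,270),7)
t=pickle.load(open('top0.pkl','rb')); save(t,'tc.png',(205,120,365,240),5)
E
```

```text
(no output)
```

View pics/sc.png

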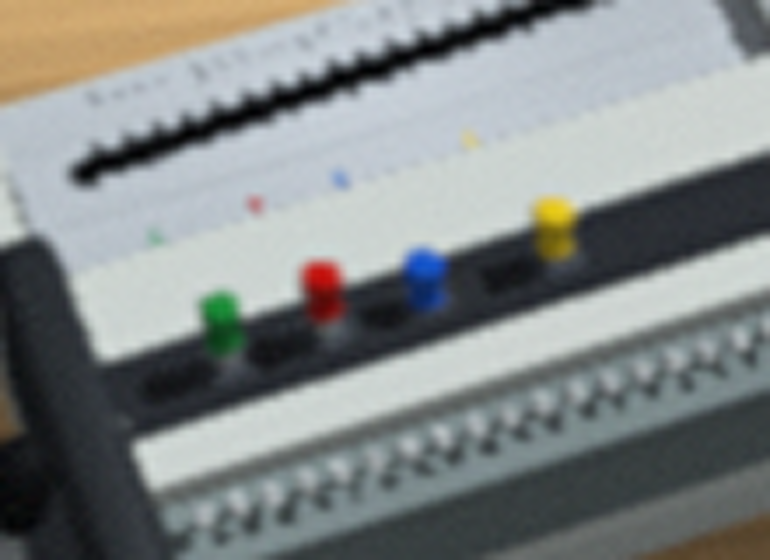

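View pics/tc.png

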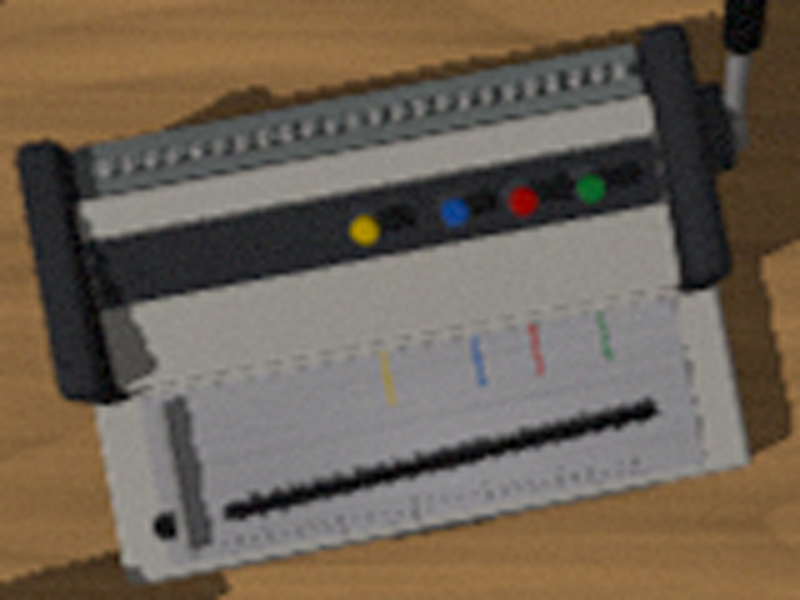

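The crops show the four knobs in order. In the top view, yellow is at (277.8,166), blue (296,162.4), red (309.6,160.2) and green (323.2,157.6). Next I'll measure positions and the plane.

```bash
python3 - <<'E'
from h import *
import pickle
t=pickle.load(open('top0.pkl','rb')); f=pickle.load(open('scene0.pkl','rb'))
np.set_printoptions(precision=4,suppress=True)
T={'y':(277.8,166),'b':(296,162.4),'r':(309.6,160.2),'g':(323.2,157.6)}
S={'y':(290+555/7,190+210/7),'b':(290+428/7,190+264/7),'r':(290+321/7,190+276/7),'g':(290+219/7,190+306/7)}
for k in T: print(k,pt(t,*T[k]),pt(f,*S[k]))
# punch base plate: yaw from strip fit
P=[]
for u,v in [(230,178),(250,175),(285,174),(302,170),(318,168),(232,170)]: print('panel',pt(t,u,v))
for n,u,v in [('thermos',455,182),('lever top',353,111),('lever',352,140),('sideR',340,150),('sideL',218,170),('sideRtop',337,130),('sideLback',215,155)]: print(n,pt(t,u,v))
E
```

```text
y [0.6107 0.1262 0.155 ] [0.6138 0.129  0.1595]
b [0.6235 0.0702 0.1501] [0.6257 0.0753 0.1498]
r [0.6293 0.028  0.163 ] [0.6323 0.0305 0.1633]
g [ 0.6382 -0.0139  0.1618] [ 0.6389 -0.0114  0.1613]
panel [0.5741 0.2796 0.122 ]
panel [0.5845 0.2164 0.1233]
panel [0.59   0.1059 0.1165]
panel [0.6036 0.0517 0.1171]
panel [0.6109 0.0005 0.1168]
panel [0.5988 0.2723 0.1293]
thermos [ 0.5647 -0.406   0.2095]
lever top [ 0.7508 -0.0897  0.2885]
lever [ 0.7016 -0.107   0.125 ]
sideR [ 0.6654 -0.0671  0.1456]
sideL [0.5961 0.3116 0.1489]
sideRtop [ 0.728  -0.0568  0.1479]
sideLback [0.6427 0.322  0.1483]
```

```bash
cat >> h.py <<'E'
np.set_printoptions(precision=4,suppress=True)
def target_R(psi=11.1,s=1,tilt=15):
    a=np.radians(tilt);p=np.radians(psi)
    n=np.array([-np.sin(a)*np.cos(p),-np.sin(a)*np.sin(p),np.cos(a)])
    sl=np.array([np.cos(a)*np.cos(p),np.cos(a)*np.sin(p),np.sin(a)])
    y=-n;z=s*sl;x=np.cross(y,z)
    return np.c_[x,y,z]
def tool():
    o=r.get_obs(); return rot(o['orientation']),np.array(o['tcp_pos']),o
E
python3 - <<'E'
from h import *
M,p,o=tool(); print(M,p,r.tip_extent)
f=cam('wrist'); print('cam in tool',M.T@(f['xyz']-p)); print('cam axes in tool\n',M.T@rot(f['orientation']))
for s in (1,-1):
    print(s,np.degrees(R.from_matrix(M.T@target_R(s=s)).as_rotvec()))
E
```

```text
[[-0.9287 -0.0006  0.3707]
 [-0.3707  0.0012 -0.9287]
 [ 0.0001 -1.     -0.0014]] [ 0.25   -0.6265  0.2496] 0.019
cam in tool [-0.0786 -0.1235 -0.0011]
cam axes in tool
 [[-0.0008  0.9518  0.3068]
 [ 0.0005 -0.3068  0.9518]
 [ 1.      0.0009 -0.0002]]
1 [ 12.5898 -78.8634  10.3333]
-1 [-10.8692 100.0068  13.2427]
```

```bash
cat >> h.py <<'E'
def plan(goalR,goalp,N,op,M=None,p=None):
    """N equal rows from the current pose to the goal (world line, constant turn axis)"""
    if M is None: M,p,_=tool()
    w=R.from_matrix(M.T@goalR).as_rotvec()/N; st=(goalp-p)/N
    rows=[]
    for i in range(N):
        sh=np.round(M.T@((p+st)-p),3); tw=np.round(np.degrees(w),1)
        rows.append([op,sh.tolist(),tw.tolist()]); p=p+M@sh; M=M@R.from_rotvec(np.radians(tw)).as_matrix()
    return rows,M,p
E
python3 - <<'E'
from h import *
M,p,o=tool()
p1=p+[0.0,0,0.15]
rows,M,p=plan(M,p1,4,0.4)
g=np.array([0.591,0.05,0.40])
G=target_R()
b,M,p=plan(G,g,22,0.4,M,p); rows+=b
g=np.array([0.591,0.05,0.281])
b,M,p=plan(G,g,4,0.4,M,p); rows+=b
import json
for i in range(0,len(rows),10): print(json.dumps(rows[i:i+10]))
E
```

```text
[[0.4, [0.0, -0.037, -0.0], [0.0, 0.0, 0.0]], [0.4, [0.0, -0.037, -0.0], [0.0, 0.0, 0.0]], [0.4, [0.0, -0.037, -0.0], [0.0, 0.0, 0.0]], [0.4, [0.0, -0.037, -0.0], [0.0, 0.0, 0.0]], [0.4, [-0.026, -0.0, -0.023], [0.6, -3.6, 0.5]], [0.4, [-0.027, -0.0, -0.021], [0.6, -3.6, 0.5]], [0.4, [-0.028, -0.0, -0.019], [0.6, -3.6, 0.5]], [0.4, [-0.03, 0.0, -0.018], [0.6, -3.6, 0.5]], [0.4, [-0.031, 0.0, -0.016], [0.6, -3.6, 0.5]], [0.4, [-0.032, 0.0, -0.014], [0.6, -3.6, 0.5]]]
[[0.4, [-0.032, 0.0, -0.012], [0.6, -3.6, 0.5]], [0.4, [-0.033, 0.001, -0.01], [0.6, -3.6, 0.5]], [0.4, [-0.034, 0.001, -0.008], [0.6, -3.6, 0.5]], [0.4, [-0.034, 0.001, -0.005], [0.6, -3.6, 0.5]], [0.4, [-0.034, 0.001, -0.003], [0.6, -3.6, 0.5]], [0.4, [-0.034, 0.001, -0.001], [0.6, -3.6, 0.5]], [0.4, [-0.034, 0.002, 0.001], [0.6, -3.6, 0.5]], [0.4, [-0.034, 0.002, 0.003], [0.6, -3.6, 0.5]], [0.4, [-0.034, 0.002, 0.005], [0.6, -3.6, 0.5]], [0.4, [-0.034, 0.003, 0.007], [0.6, -3.6, 0.5]]]
[[0.4, [-0.033, 0.003, 0.009], [0.6, -3.6, 0.5]], [0.4, [-0.032, 0.004, 0.011], [0.6, -3.6, 0.5]], [0.4, [-0.032, 0.004, 0.013], [0.6, -3.6, 0.5]], [0.4, [-0.031, 0.004, 0.015], [0.6, -3.6, 0.5]], [0.4, [-0.03, 0.005, 0.017], [0.6, -3.6, 0.5]], [0.4, [-0.028, 0.005, 0.019], [0.6, -3.6, 0.5]], [0.4, [0.0, 0.029, -0.008], [-0.2, 0.1, -0.0]], [0.4, [0.0, 0.029, -0.008], [-0.2, 0.1, -0.0]], [0.4, [0.001, 0.029, -0.008], [-0.2, 0.1, -0.0]], [0.4, [0.001, 0.029, -0.007], [-0.2, 0.1, -0.0]]]
```

>>> jog_arm:
  motion:
    - [0.4, [0, -0.037, 0], [0, 0, 0]]
    - [0.4, [0, -0.037, 0], [0, 0, 0]]
    - [0.4, [0, -0.037, 0], [0, 0, 0]]
    - [0.4, [0, -0.037, 0], [0, 0, 0]]
    - [0.4, [-0.026, 0, -0.023], [0.6, -3.6, 0.5]]
    - [0.4, [-0.027, 0, -0.021], [0.6, -3.6, 0.5]]
    - [0.4, [-0.028, 0, -0.019], [0.6, -3.6, 0.5]]
    - [0.4, [-0.03, 0, -0.018], [0.6, -3.6, 0.5]]
    - [0.4, [-0.031, 0, -0.016], [0.6, -3.6, 0.5]]
    - [0.4, [-0.032, 0, -0.014], [0.6, -3.6, 0.5]]

```text
clock: 1.03
tcp_pos: [0.3438, -0.4396, 0.3988]
orientation: [-0.641, 1.706, -1.804]
contact_force: [0.7, 0.8, -0.4]
grip_width: 0.0338
```

>>> jog_arm:
  motion:
    - [0.4, [-0.032, 0, -0.012], [0.6, -3.6, 0.5]]
    - [0.4, [-0.033, 0.001, -0.01], [0.6, -3.6, 0.5]]
    - [0.4, [-0.034, 0.001, -0.008], [0.6, -3.6, 0.5]]
    - [0.4, [-0.034, 0.001, -0.005], [0.6, -3.6, 0.5]]
    - [0.4, [-0.034, 0.001, -0.003], [0.6, -3.6, 0.5]]
    - [0.4, [-0.034, 0.001, -0.001], [0.6, -3.6, 0.5]]
    - [0.4, [-0.034, 0.002, 0.001], [0.6, -3.6, 0.5]]
    - [0.4, [-0.034, 0.002, 0.003], [0.6, -3.6, 0.5]]
    - [0.4, [-0.034, 0.002, 0.005], [0.6, -3.6, 0.5]]
    - [0.4, [-0.034, 0.003, 0.007], [0.6, -3.6, 0.5]]

```text
clock: 1.87
tcp_pos: [0.4976, -0.1326, 0.4002]
orientation: [-0.949, 1.187, -1.414]
contact_force: [1.5, -0.7, -0.3]
grip_width: 0.0343
```

>>> jog_arm:
  motion:
    - [0.4, [-0.033, 0.003, 0.009], [0.6, -3.6, 0.5]]
    - [0.4, [-0.032, 0.004, 0.011], [0.6, -3.6, 0.5]]
    - [0.4, [-0.032, 0.004, 0.013], [0.6, -3.6, 0.5]]
    - [0.4, [-0.031, 0.004, 0.015], [0.6, -3.6, 0.5]]
    - [0.4, [-0.03, 0.005, 0.017], [0.6, -3.6, 0.5]]
    - [0.4, [-0.028, 0.005, 0.019], [0.6, -3.6, 0.5]]
    - [0.4, [0, 0.029, -0.008], [-0.2, 0.1, 0]]
    - [0.4, [0, 0.029, -0.008], [-0.2, 0.1, 0]]
    - [0.4, [0.001, 0.029, -0.008], [-0.2, 0.1, 0]]
    - [0.4, [0.001, 0.029, -0.007], [-0.2, 0.1, 0]]

```text
clock: 2.7
tcp_pos: [0.5902, 0.0498, 0.2792]
orientation: [-1.083, 0.892, -1.161]
contact_force: [0.6, -0.5, -0.3]
grip_width: 0.0342
```

>>> jog_arm:
  motion:
    - [0.4, [0, 0, 0], [0, 0, 0]]
    - [0.4, [0, 0, 0], [0, 0, 0]]

```text
clock: 2.87
tcp_pos: [0.5898, 0.0494, 0.2795]
orientation: [-1.085, 0.895, -1.16]
contact_force: [0.2, -0.7, 1.4]
grip_width: 0.034
```

```bash
python3 - <<'E'
from h import *
import pickle
f=cam('wrist'); save(f,'w1.png'); pickle.dump(f,open('w1.pkl','wb'))
M,p,o=tool(); print(p,o['contact_force'],o['joints'],np.degrees(R.from_matrix(M.T@target_R()).as_rotvec()))
E
```

```text
[0.5911 0.0498 0.2815] [ 0.3887 -0.0502  0.3087] [ 0.3413  0.247  -0.6153  1.8794  0.2117  0.8046 -0.1745] [-0.0778 -0.0048 -0.1044]
```

View pics/w1.png

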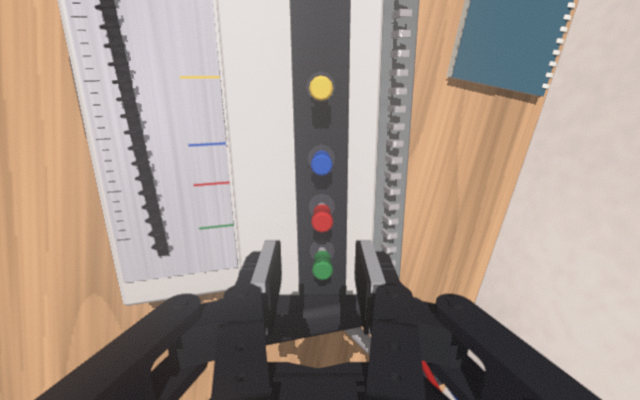

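The wrist view shows yellow (321,88), blue (321,162), red (321,221) and green (322,269) on the dark strip, nicely in line with the jaws. I'll measure the tops and heights above the strip.

```bash
python3 - <<'E'
from h import *
import pickle
f=pickle.load(open('w1.pkl','rb'))
save(f,'w1c.png',(270,60,370,300),2.5)
G=target_R()
n=-G[:,1]
px={'y':(321,88),'b':(321,162),'r':(322,221),'g':(322,269)}
# panel plane from white panel + strip
Q=np.array([pt(f,u,v) for u,v in [(260,60),(260,120),(260,180),(270,210),(305,60),(303,130),(365,60),(362,130),(360,180),(305,190),(340,190),(340,120)]])
c=Q.mean(0); U,S,V=np.linalg.svd(Q-c); nn=V[2]*np.sign(V[2][2]); print('plane n',nn,'exp',n,S/np.sqrt(len(Q)))
for k,(u,v) in px.items():
    P=pt(f,u,v,w=3); print(k,P,'h above panel',(P-c)@n,(P-c)@nn)
E
```

```text
plane n [-0.255  -0.0534  0.9655] exp [-0.254  -0.0498  0.9659] [0.0433 0.0327 0.0006]
y [0.6094 0.1292 0.157 ] h above panel 0.03178736201598166 0.031640864473634685
b [0.6218 0.0759 0.1509] h above panel 0.025361703267192014 0.025392648287721666
r [0.628  0.0323 0.1625] h above panel 0.03720948655291674 0.03738189159815004
g [ 0.6364 -0.0091  0.1624] h above panel 0.03698628746237656 0.0372958629680137
```

View pics/w1c.png

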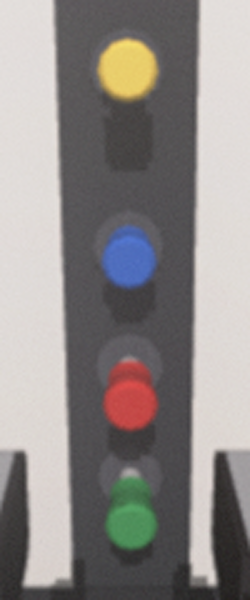

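```bash
cat >> h.py <<'E'
HUE={'y':(22,35),'b':(105,120),'g':(55,85),'r':(-8,8)}
def seg(f,k,box):
    hsv=cv2.cvtColor(f['image'],cv2.COLOR_RGB2HSV).astype(int); h=hsv[...,0]; h=np.where(h>170,h-180,h)
    m=(h>=HUE[k][0])&(h<=HUE[k][1])&(hsv[...,1]>110)
    b=np.zeros_like(m); x0,y0,x1,y1=box; b[y0:y1,x0:x1]=1
    return m&b
E
python3 - <<'E'
from h import *
import pickle
f=pickle.load(open('w1.pkl','rb'))
px={'y':(321,88),'b':(321,162),'r':(322,221),'g':(322,269)}
n=-target_R()[:,1]
c=pt(f,305,130,w=3)
for k,(u,v) in px.items():
    m=seg(f,k,(u-20,v-25,u+20,v+20)); vs,us=np.nonzero(m)
    P=np.array([pt(f,a,b,w=0) for a,b in zip(us,vs) if f['range_z'][b,a]>0]); h=(P-c)@n
    print(k,len(us),us.min(),us.max(),vs.min(),vs.max(),np.percentile(h,[5,25,50,75,95]))
    print(np.round(f['range_z'][v-14:v+15:2,u],4))
E
```

```text
y 374 310 331 76 99 [0.0299 0.0307 0.0312 0.0316 0.0323]
[0.2655 0.2389 0.2379 0.2397 0.2387 0.2398 0.2408 0.24   0.242  0.2414
 0.2407 0.2423 0.2423 0.2447 0.2713]
b 393 311 331 151 174 [0.0044 0.0236 0.0244 0.025  0.0256]
[0.284  0.2837 0.2801 0.2654 0.263  0.2619 0.2634 0.2621 0.263  0.2643
 0.2651 0.2646 0.2655 0.2662 0.2919]
r 461 311 332 205 231 [0.0159 0.0324 0.036  0.0368 0.0375]
[0.2817 0.2765 0.2685 0.2645 0.2652 0.2638 0.2641 0.2646 0.2648 0.2674
 0.2665 0.2679 0.2684 0.3088 0.3102]
g 261 313 331 252 278 [0.0347 0.0357 0.0362 0.0367 0.0373]
[0.2911 0.2847 0.2801 0.2781 0.2772 0.2764 0.2784 0.2776 0.2788 0.279
 0.2807 0.282  0.3243 0.325  0.3251]
```

```bash
python3 - <<'E'
from h import *
import pickle
f=pickle.load(open('w1.pkl','rb'))
M,p,o=tool(); print(p,o['grip_width'],r.tip_extent)
A=M.T@rot(f['orientation']); t=M.T@(np.array(f['xyz'])-p); print('mount',t,f['cx'],f['cy']);print(A)
for n,u,v in [('tipL',272,246),('tipR',366,246),('tipL2',274,250),('fL',262,280),('blue',321,161)]:
    print(n,M.T@(pt(f,u,v)-p))
print(np.round(f['range_z'][240:262:2,262:284:2],3))
E
```

```text
[0.5911 0.0498 0.2815] 0.03405622686020006 0.019
mount [-0.0796 -0.122  -0.0018] 317.6630153845493 190.00960036125053
[[-0.0005  0.9519  0.3063]
 [ 0.0034 -0.3063  0.9519]
 [ 1.      0.0015 -0.003 ]]
tipL [-0.0124  0.0093 -0.0216]
tipR [-0.0121  0.01    0.0184]
tipL2 [-0.0123  0.0059 -0.0203]
fL [-0.0121 -0.0162 -0.0218]
blue [-0.0203  0.1351 -0.0001]
[[0.312 0.151 0.152 0.152 0.152 0.151 0.152 0.15  0.151 0.312 0.313]
 [0.313 0.15  0.149 0.149 0.15  0.15  0.149 0.149 0.15  0.156 0.314]
 [0.314 0.148 0.148 0.149 0.148 0.147 0.148 0.148 0.148 0.156 0.314]
 [0.146 0.145 0.146 0.147 0.146 0.146 0.146 0.145 0.148 0.156 0.315]
 [0.145 0.144 0.144 0.144 0.145 0.143 0.145 0.145 0.147 0.157 0.315]
 [0.142 0.142 0.143 0.142 0.143 0.143 0.143 0.143 0.148 0.157 0.316]
 [0.14  0.141 0.141 0.14  0.141 0.142 0.142 0.14  0.148 0.156 0.318]
 [0.139 0.14  0.14  0.14  0.139 0.14  0.139 0.141 0.148 0.156 0.318]
 [0.138 0.137 0.138 0.138 0.138 0.139 0.138 0.142 0.148 0.156 0.318]
 [0.137 0.137 0.136 0.137 0.136 0.138 0.136 0.141 0.149 0.156 0.319]
 [0.133 0.135 0.134 0.134 0.135 0.134 0.134 0.14  0.148 0.155 0.319]]
```

>>> jog_arm:
  motion:
    - [0.4, [-0.009, 0.02, 0.001], [0, 0, 0]]
    - [0.4, [-0.008, 0.03, 0.0005], [0, 0, 0]]
    - [0.4, [0, 0.025, 0], [0, 0, 0]]
    - [0.4, [0, 0.02, 0], [0, 0, 0]]
    - [0.4, [0, 0, 0], [0, 0, 0]]
    - [0.4, [0, 0, 0], [0, 0, 0]]

```text
clock: 3.42
tcp_pos: [0.6138, 0.0717, 0.1908]
orientation: [-1.081, 0.892, -1.162]
contact_force: [0.1, -0.2, 0.9]
grip_width: 0.0344
```

```bash
python3 - <<'E'
from h import *
import pickle
f=cam('wrist'); save(f,'w2.png'); pickle.dump(f,open('w2.pkl','wb'))
M,p,o=tool(); print(p,o['contact_force'])
for n,u,v in [('y',321,88)]: pass
E
```

```text
[0.6142 0.0718 0.1917] [0.7559 0.0013 0.1275]
```

View pics/w2.png

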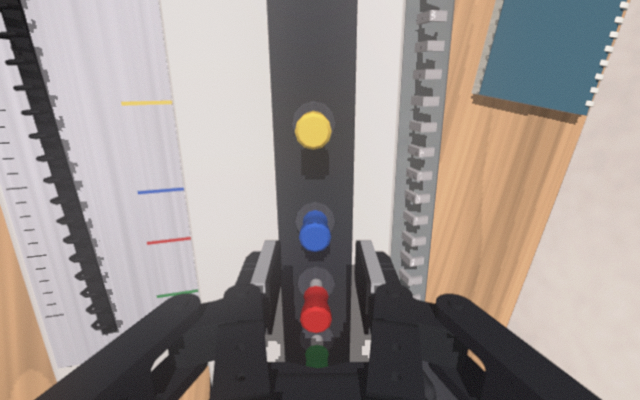

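The view shows yellow at (313,130), blue at (315,235) and red at (316,310). The finger mid is near u=318, so blue sits slightly left of it. I'll quantify that.

```bash
python3 - <<'E'
from h import *
import pickle
f=pickle.load(open('w2.pkl','rb'));g=pickle.load(open('w1.pkl','rb'))
M,p,o=tool()
print('tcp delta in tool',M.T@(p-[0.5911,0.0498,0.2815]))
print('cam delta in tool',M.T@(np.array(f['xyz'])-g['xyz']))
print('cam rot between',np.degrees(R.from_matrix(rot(g['orientation']).T@rot(f['orientation'])).as_rotvec()))
print('att err',np.degrees(R.from_matrix(M.T@target_R()).as_rotvec()))
for nm,F,ps in [('w1',g,[('y',321,87.6),('b',321.6,164.8),('r',322,221.5),('g',322.5,269)]),('w2',f,[('y',313,130),('b',315,236),('r',316,317),('tipL',272,250),('tipR',364,250)])]:
  for n,u,v in ps:
    P=pt(F,u,v); print(nm,n,P,M.T@(P-p))
z=f['range_z']
for v in (246,250,255): print(v,[(u,round(float(z[v,u]),3)) for u in list(range(270,286,2))+list(range(350,366,2))])
save(f,'w2c.png',(250,90,390,360),2.2)
E
```

```text
tcp delta in tool [-0.017   0.0938  0.0024]
cam delta in tool [-0.0172  0.093   0.003 ]
cam rot between [-0.0403  0.2515  0.0897]
att err [-0.2213 -0.0208 -0.0787]
w1 y [0.6094 0.1294 0.157 ] [-0.0575  0.0353 -0.003 ]
w1 b [0.6226 0.0738 0.1512] [-0.0004  0.0413 -0.0023]
w1 r [0.6282 0.0318 0.1624] [ 0.0419  0.0298 -0.0019]
w1 g [ 0.6369 -0.0092  0.1621] [ 0.0839  0.0302 -0.0013]
w2 y [0.6091 0.1297 0.1571] [-0.0578  0.035  -0.0032]
w2 b [0.6224 0.0749 0.1509] [-0.0014  0.0416 -0.0024]
w2 r [0.628  0.0333 0.1622] [ 0.0404  0.03   -0.0019]
w2 tipL [0.5943 0.0805 0.1815] [-0.0124  0.0051 -0.02  ]
w2 tipR [0.6304 0.0876 0.1916] [-0.0124  0.0051  0.0183]
246 [(270, 0.146), (272, 0.146), (274, 0.146), (276, 0.146), (278, 0.149), (280, 0.157), (282, 0.21), (284, 0.209), (350, 0.21), (352, 0.211), (354, 0.212), (356, 0.153), (358, 0.147), (360, 0.147), (362, 0.145), (364, 0.147)]
250 [(270, 0.142), (272, 0.142), (274, 0.143), (276, 0.142), (278, 0.148), (280, 0.157), (282, 0.211), (284, 0.212), (350, 0.211), (352, 0.213), (354, 0.213), (356, 0.152), (358, 0.144), (360, 0.143), (362, 0.142), (364, 0.142)]
255 [(270, 0.139), (272, 0.139), (274, 0.139), (276, 0.141), (278, 0.148), (280, 0.156), (282, 0.213), (284, 0.212), (350, 0.212), (352, 0.214), (354, 0.213), (356, 0.153), (358, 0.145), (360, 0.138), (362, 0.139), (364, 0.139)]
```

View pics/w2c.png

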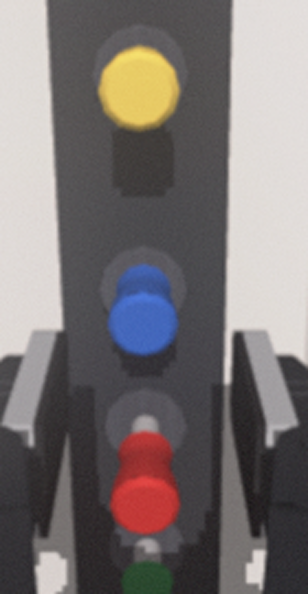

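```bash
python3 - <<'E'
from h import *
import pickle
f=pickle.load(open('w2.pkl','rb'))
n=-target_R()[:,1]
C=rot(f['orientation']);t=np.array(f['xyz'])
K=np.array([[f['fx'],0,f['cx']],[0,f['fy'],f['cy']],[0,0,1.]])
def proj(P):
    return cv2.projectPoints((C.T@(P-t)).reshape(1,3),np.zeros(3),np.zeros(3),K,np.array([f['k1'],0,0,0.]))[0].ravel()
for nm,(u,v),(tu,tv) in [('y',(250+140/2.2,90+73/2.2),(250+139/2.2,90+86/2.2)),('b',(250+143.5/2.2,90+288/2.2),(250+143/2.2,90+322/2.2)),('r',(250+146/2.2,90+428/2.2),(250+146/2.2,90+500/2.2))]:
    panel=np.mean([pt(f,280,v,w=2)@n,pt(f,350,v,w=2)@n]) if nm!='r' else panel
    d=pt(f,u,v,1.0)-t; # ray at depth1
    s=((panel+0.003)-t@n)/(d@n); A=t+s*d
    print(nm,'panel',panel,'axis',A,'meas',(tu,tv),[ (h,np.round(proj(A+n*(h-.003)),1)) for h in (.026,.032,.038)], 'top h',pt(f,tu,tv)@n-panel)
E
```

```text
y panel -0.04066548052402351 axis [0.6164 0.1309 0.1298] meas (313.1818181818182, 129.0909090909091) [(0.026, array([313.2, 129. ])), (0.032, array([313.1, 130.8])), (0.038, array([313. , 132.7]))] top h 0.031092751912796004
b panel -0.0408354648524852 axis [0.6281 0.0753 0.1299] meas (315.0, 236.36363636363635) [(0.026, array([315. , 238.1])), (0.032, array([315. , 243.3])), (0.038, array([314.9, 248.8]))] top h 0.024891653413169682
r panel -0.0408354648524852 axis [0.637  0.0331 0.13  ] meas (316.3636363636364, 317.27272727272725) [(0.026, array([316.3, 307.7])), (0.032, array([316.3, 314.7])), (0.038, array([316.3, 322. ]))] top h 0.03644073150175732
```

>>> jog_arm:
  motion:
    - [0.4, [0, 0.015, -0.0015], [0, 0, 0]]
    - [0.4, [0, 0.015, 0], [0, 0, 0]]
    - [0.4, [0, 0.011, 0], [0, 0, 0]]
    - [0.4, [0, 0, 0], [0, 0, 0]]
    - [0.4, [0, 0, 0], [0, 0, 0]]

```text
clock: 3.88
tcp_pos: [0.6218, 0.0733, 0.149]
orientation: [-1.083, 0.893, -1.161]
contact_force: [0.2, -0.5, 0.7]
grip_width: 0.034
```

```bash
python3 - <<'E'
from h import *
f=cam('wrist'); save(f,'w3.png')
M,p,o=tool(); print(p,o['contact_force'],o['grip_width'])
E
```

```text
[0.6221 0.0734 0.1496] [-1.1454  0.5784  0.0556] 0.03378688046082678
```

View pics/w3.png

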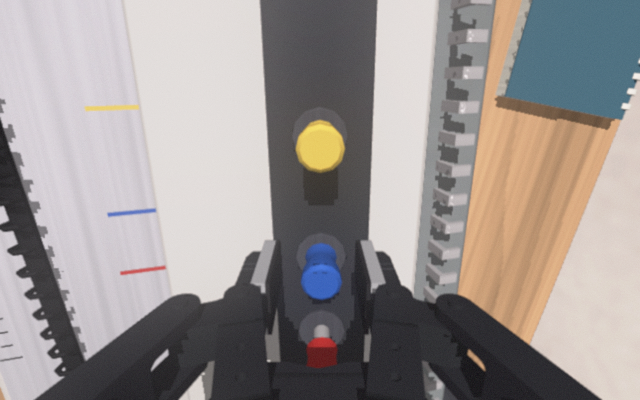

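The blue knob is between the pads: its top is at (321,280), the finger mid is near u=318, and there's no contact force. Closing.

>>> jog_arm:
  motion:
    - [0.35, [0, 0, 0.001], [0, 0, 0]]
    - [0.1, [0, 0, 0], [0, 0, 0]]
    - [0.0, [0, 0, 0], [0, 0, 0]]
    - [0.0, [0, 0, 0], [0, 0, 0]]
    - [0.0, [0, 0, 0], [0, 0, 0]]
  force: 40

```text
clock: 4.35
tcp_pos: [0.6231, 0.0735, 0.1502]
orientation: [-1.082, 0.892, -1.162]
contact_force: [-2.9, -1.8, 5.9]
grip_width: 0.015
```

>>> jog_arm:
  motion:
    - [0.0, [0, -0.003, 0], [0, 0, 0]]
    - [0.0, [0, -0.003, 0], [0, 0, 0]]
    - [0.0, [0, -0.003, 0], [0, 0, 0]]
    - [0.0, [0, -0.003, 0], [0, 0, 0]]
    - [0.0, [0, -0.001, 0], [0, 0, 0]]
    - [0.0, [0, 0, 0], [0, 0, 0]]
    - [0.0, [0, 0, 0], [0, 0, 0]]

```text
clock: 4.93
tcp_pos: [0.6199, 0.0729, 0.1621]
orientation: [-1.082, 0.892, -1.162]
contact_force: [3.9, 1.1, -3.5]
grip_width: 0.0144
```

```bash
python3 - <<'E'
from h import *
f=cam('wrist'); save(f,'w4.png')
M,p,o=tool(); print(p,o['contact_force'],M.T@o['contact_force'],o['grip_width'],M.T@(p-[0.6225,0.0735,0.1499]))
E
```

```text
[0.6199 0.0729 0.1621] [ 4.8259  0.645  -2.2818] [0.3016 3.4669 4.099 ] 0.014427834475895863 [ 0.0001 -0.0125  0.0006]
```

View pics/w4.png

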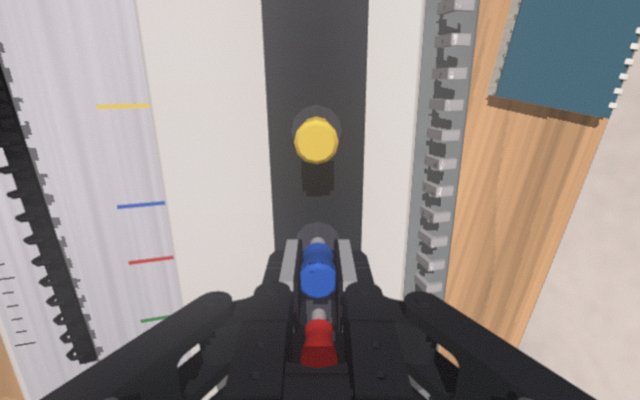

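Blue moved 12.5 mm and its steel stem is now visible at (318,242). Releasing and checking.

>>> jog_arm:
  motion:
    - [0.2, [0, 0, 0], [0, 0, 0]]
    - [0.4, [0, 0, 0], [0, 0, 0]]
    - [0.4, [0, 0, 0], [0, 0, 0]]
    - [0.4, [0, -0.015, 0], [0, 0, 0]]
    - [0.4, [0, -0.02, 0], [0, 0, 0]]
    - [0.4, [0, -0.02, 0], [0, 0, 0]]
    - [0.2, [0, 0, 0], [0, 0, 0]]
    - [0, [0, 0, 0], [0, 0, 0]]
    - [0, [0, 0, 0], [0, 0, 0]]
    - [0, [0, 0, 0], [0, 0, 0]]

```text
clock: 5.82
tcp_pos: [0.605, 0.0697, 0.2144]
orientation: [-1.084, 0.894, -1.161]
contact_force: [-1.0, 0.3, -0.2]
grip_width: 0.0003
```

```bash
python3 - <<'E'
from h import *
import pickle
f=cam('wrist'); save(f,'w5.png'); pickle.dump(f,open('w5.pkl','wb'))
M,p,o=tool(); print(p,o['contact_force'],o['grip_width'])
E
```

```text
[0.605  0.0697 0.2142] [0.4607 0.1356 0.2707] 5.6022973891381114e-05
```

View pics/w5.png

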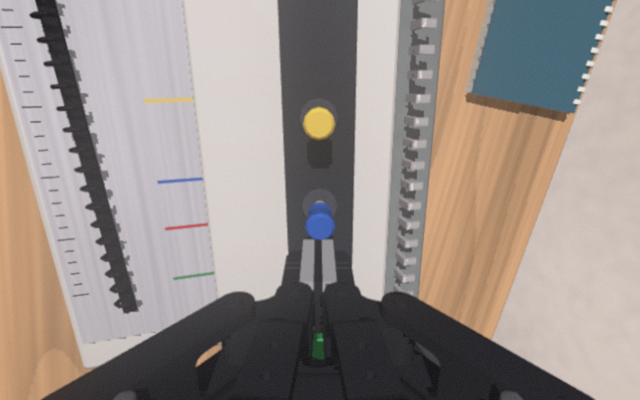

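```bash
python3 - <<'E'
from h import *
import pickle
f=pickle.load(open('w5.pkl','rb'))
M,p,o=tool(); n=-target_R()[:,1]
for k,u,v in [('y',319,123),('b',320,224),('panL',295,200),('panR',345,200),('panL',295,130),('tipL',311,243),('tipR',327,243)]:
    P=pt(f,u,v); print(k,P,P@n+.0407,M.T@(P-p))
E
```

```text
y [0.6092 0.1297 0.1573] 0.031423260730068896 [-0.0579  0.0592  0.0004]
b [0.6189 0.0753 0.1631] 0.03725121904634354 [-0.0027  0.0532  0.001 ]
panL [0.6128 0.0751 0.1224] -0.0004161898987332102 [-0.0036  0.0909 -0.0153]
panR [0.6444 0.0812 0.1307] -0.000751908185159314 [-0.0035  0.0912  0.0179]
panL [0.6048 0.1206 0.1227] -0.0004030569584121957 [-0.0498  0.091  -0.0144]
tipL [0.6022 0.0819 0.2034] 0.08014220937765268 [-0.0125  0.0104 -0.0032]
tipR [0.609  0.0829 0.2046] 0.07953151275522741 [-0.0122  0.011   0.0037]
```

Blue is confirmed out at 37 mm above the panel. Yellow reads about 31 mm, which fits neither home nor out, so it will be pressed too. Red goes first.

>>> jog_arm:
  motion:
    - [0, [0.021, 0, 0], [0, 0, 0]]
    - [0, [0.02, 0.005, 0], [0, 0, 0]]
    - [0, [0, 0.018, 0.0005], [0, 0, 0]]
    - [0, [0, 0.006, 0], [0, 0, 0]]
    - [0, [0, 0, 0], [0, 0, 0]]
    - [0, [0, 0, 0], [0, 0, 0]]

```text
clock: 6.37
tcp_pos: [0.6207, 0.0325, 0.1865]
orientation: [-1.084, 0.893, -1.159]
contact_force: [0.5, 0.1, 0.6]
grip_width: -0.0003
```

```bash
python3 - <<'E'
from h import *
import pickle
f=cam('wrist'); save(f,'w6.png'); pickle.dump(f,open('w6.pkl','wb'))
M,p,o=tool(); print(p,o['contact_force'],M.T@(np.array([.628,.0325,.1624])-p))
E
```

```text
[0.6211 0.0326 0.1873] [0.7547 0.4772 0.1979] [0.0014 0.0257 0.0001]
```

View pics/w6.png

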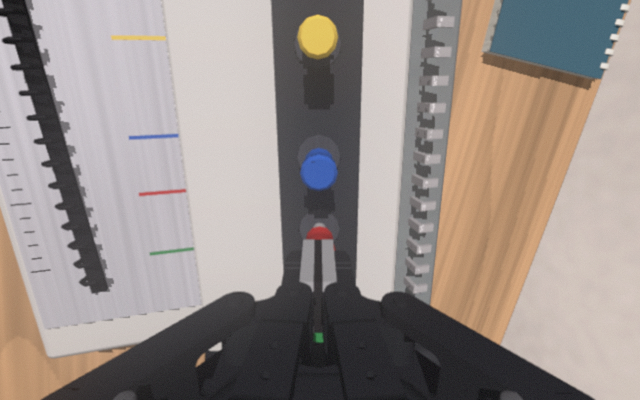

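The red knob is peeking out right ahead of the tips at (319,233), centred, with the tips about 6.7 mm above it. Pressing.

>>> jog_arm:
  motion:
    - [0, [0.001, 0.005, 0], [0, 0, 0]]
    - [0, [0, 0.003, 0], [0, 0, 0]]
    - [0, [0, 0.003, 0], [0, 0, 0]]
    - [0, [0, 0.003, 0], [0, 0, 0]]
    - [0, [0, 0.002, 0], [0, 0, 0]]
    - [0, [0, 0, 0], [0, 0, 0]]

```text
clock: 6.92
tcp_pos: [0.6252, 0.031, 0.1709]
orientation: [-1.084, 0.893, -1.161]
contact_force: [0.4, -0.2, 0.8]
grip_width: 0.0003
```

>>> jog_arm:
  motion:
    - [0, [0, 0.002, 0], [0, 0, 0]]
    - [0, [0, 0.001, 0], [0, 0, 0]]
    - [0, [0, 0, 0], [0, 0, 0]]

```text
clock: 7.17
tcp_pos: [0.6262, 0.0312, 0.1693]
orientation: [-1.083, 0.893, -1.162]
contact_force: [-2.8, -1.2, 5.8]
grip_width: 0.0003
```

>>> jog_arm:
  motion:
    - [0, [0, 0.001, 0], [0, 0, 0]]
    - [0, [0, 0.0005, 0], [0, 0, 0]]
    - [0, [0, 0, 0], [0, 0, 0]]

```text
clock: 7.42
tcp_pos: [0.6264, 0.0312, 0.1691]
orientation: [-1.084, 0.892, -1.163]
contact_force: [-11.3, -2.5, 18.6]
grip_width: -0.0002
```

Red is stiff at 22 N with no further travel, so it's home. Next, green.

>>> jog_arm:
  motion:
    - [0, [0, -0.0015, 0], [0, 0, 0]]
    - [0, [0, -0.015, 0], [0, 0, 0]]
    - [0, [0, -0.015, 0], [0, 0, 0]]
    - [0, [0.021, 0, 0], [0, 0, 0]]
    - [0, [0.021, 0.01, 0], [0, 0, 0]]
    - [0, [0, 0, 0], [0, 0, 0]]
    - [0, [0, 0, 0], [0, 0, 0]]

```text
clock: 8.0
tcp_pos: [0.6294, -0.0128, 0.1887]
orientation: [-1.082, 0.894, -1.164]
contact_force: [0.5, -0.1, -0.6]
grip_width: 0.0
```

```bash
python3 - <<'E'
from h import *
import pickle
f=cam('wrist'); save(f,'w7.png'); pickle.dump(f,open('w7.pkl','wb'))
M,p,o=tool(); print(p,o['contact_force'],M.T@(np.array([.6365,-.0091,.1622])-p))
E
```

```text
[ 0.6294 -0.0112  0.189 ] [-0.5073 -0.1251  0.3607] [-0.0007  0.0277  0.0001]
```

View pics/w7.png

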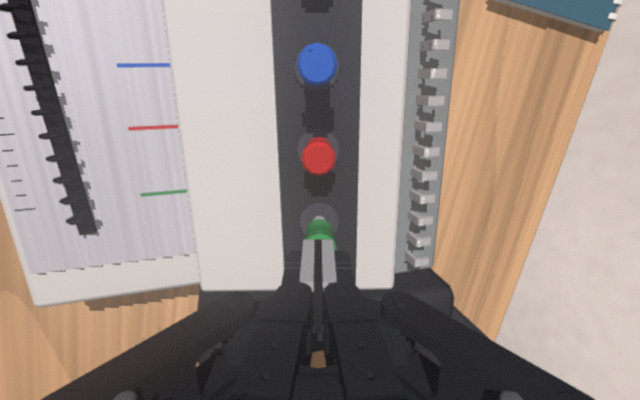

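Red now sits home at (318,157). Green peeks out ahead of the tips at (319,232) and is aligned. Pressing green.

>>> jog_arm:
  motion:
    - [0, [0, 0.006, 0], [0, 0, 0]]
    - [0, [0, 0.003, 0], [0, 0, 0]]
    - [0, [0, 0.003, 0], [0, 0, 0]]
    - [0, [0, 0.003, 0], [0, 0, 0]]
    - [0, [0, 0.003, 0], [0, 0, 0]]
    - [0, [0, 0.002, 0], [0, 0, 0]]
    - [0, [0, 0, 0], [0, 0, 0]]

```text
clock: 8.63
tcp_pos: [0.634, -0.0095, 0.1691]
orientation: [-1.084, 0.893, -1.161]
contact_force: [-5.7, -1.4, 8.2]
grip_width: -0.0
```

>>> jog_arm:
  motion:
    - [0, [0, 0.001, 0], [0, 0, 0]]
    - [0, [0, 0, 0], [0, 0, 0]]

```text
clock: 8.8
tcp_pos: [0.6341, -0.0095, 0.169]
orientation: [-1.084, 0.892, -1.162]
contact_force: [-10.5, -0.0, 16.4]
grip_width: -0.0003
```

Green is home (stiff). Next is yellow: retreat, traverse above the row, look.

>>> jog_arm:
  motion:
    - [0, [0, -0.001, 0], [0, 0, 0]]
    - [0, [0, -0.02, 0], [0, 0, 0]]
    - [0, [0, -0.03, 0], [0, 0, 0]]
    - [0, [-0.03, 0, 0], [0, 0, 0]]
    - [0, [-0.035, 0, 0], [0, 0, 0]]
    - [0, [-0.035, 0, 0], [0, 0, 0]]
    - [0, [-0.03, 0, 0], [0, 0, 0]]
    - [0, [0, 0, 0], [0, 0, 0]]
    - [0, [0, 0, 0], [0, 0, 0]]

```text
clock: 9.55
tcp_pos: [0.5959, 0.1178, 0.2171]
orientation: [-1.084, 0.89, -1.157]
contact_force: [-0.2, 0.1, -0.6]
grip_width: 0.0003
```

```bash
python3 - <<'E'
from h import *
import pickle
f=cam('wrist'); save(f,'w8.png'); pickle.dump(f,open('w8.pkl','wb'))
M,p,o=tool(); print(p,o['contact_force'],M.T@(np.array([.6093,.1295,.157])-p))
s=cam('scene'); save(s,'s8.png',(290,190,400,270),7); pickle.dump(s,open('s8.pkl','wb'))
E
```

```text
[0.5964 0.1155 0.2169] [-0.1552 -0.0414  0.6682] [-0.0112  0.0618 -0.0006]
```

View pics/w8.png

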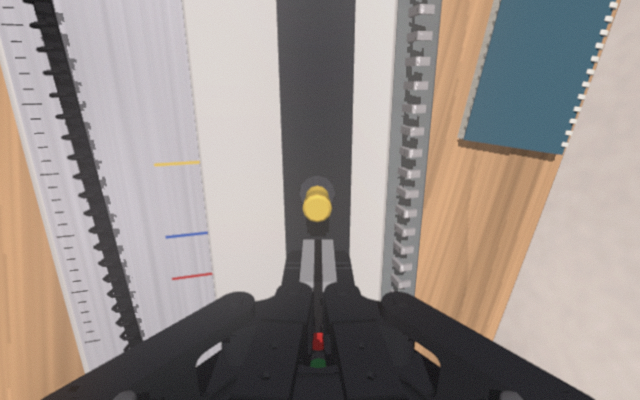

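View pics/s8.png

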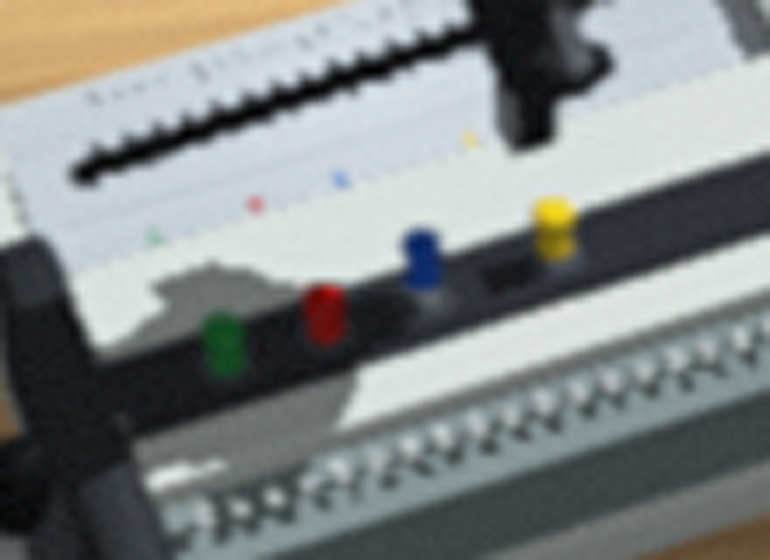

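In the scene crop, green and red are home and blue is out. Yellow looks part-way out, with its collar visible beneath. Moving over it and pressing.

>>> jog_arm:
  motion:
    - [0, [-0.011, 0.01, 0], [0, 0, 0]]
    - [0, [0, 0.015, 0], [0, 0, 0]]
    - [0, [0, 0.01, 0], [0, 0, 0]]
    - [0, [0, 0, 0], [0, 0, 0]]
    - [0, [0, 0, 0], [0, 0, 0]]

```text
clock: 10.07
tcp_pos: [0.6031, 0.1263, 0.182]
orientation: [-1.085, 0.895, -1.162]
contact_force: [-1.0, 0.2, 1.0]
grip_width: -0.0002
```

```bash
python3 - <<'E'
from h import *
import pickle
f=cam('wrist'); save(f,'w9.png',(240,150,400,300),4)
M,p,o=tool(); print(p,o['contact_force'],M.T@(np.array([.6093,.1295,.157])-p))
E
```

```text
[0.6035 0.1267 0.1829] [-0.3635  0.6777 -0.0966] [-0.0016  0.0266 -0.0007]
```

View pics/w9.png

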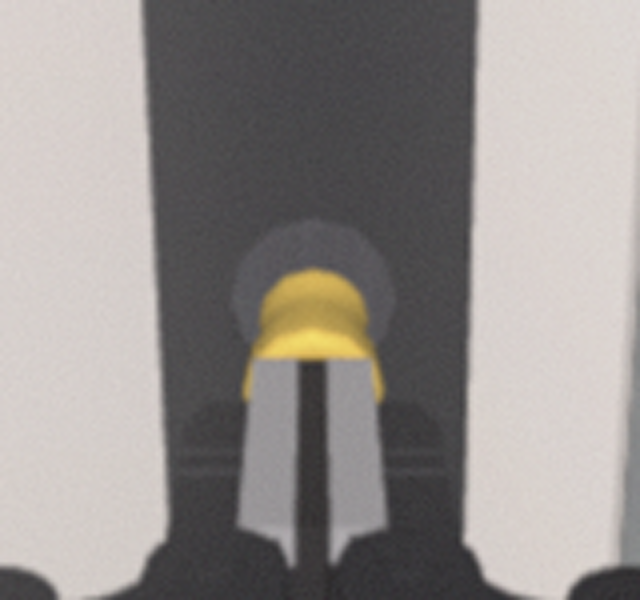

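The yellow knob is directly under the tips, at about (318,232) in the full image. Pressing in small steps.

>>> jog_arm:
  motion:
    - [0, [-0.001, 0.004, 0], [0, 0, 0]]
    - [0, [0, 0.002, 0], [0, 0, 0]]
    - [0, [0, 0.001, 0], [0, 0, 0]]
    - [0, [0, 0.001, 0], [0, 0, 0]]
    - [0, [0, 0, 0], [0, 0, 0]]

```text
clock: 10.53
tcp_pos: [0.6053, 0.129, 0.1757]
orientation: [-1.083, 0.892, -1.162]
contact_force: [0.5, 0.1, -0.5]
grip_width: 0.0
```

>>> jog_arm:
  motion:
    - [0, [0, 0.001, 0], [0, 0, 0]]
    - [0, [0, 0.001, 0], [0, 0, 0]]
    - [0, [0, 0, 0], [0, 0, 0]]

```text
clock: 10.78
tcp_pos: [0.6057, 0.1291, 0.1737]
orientation: [-1.083, 0.893, -1.162]
contact_force: [0.2, -0.3, -0.4]
grip_width: -0.0001
```

>>> jog_arm:
  motion:
    - [0, [0, 0.001, 0], [0, 0, 0]]
    - [0, [0, 0, 0], [0, 0, 0]]

```text
clock: 10.95
tcp_pos: [0.606, 0.1292, 0.1727]
orientation: [-1.083, 0.893, -1.162]
contact_force: [0.5, 0.7, 0.8]
grip_width: -0.0001
```

>>> jog_arm:
  motion:
    - [0, [0, 0.001, 0], [0, 0, 0]]
    - [0, [0, 0.001, 0], [0, 0, 0]]
    - [0, [0, 0, 0], [0, 0, 0]]

```text
clock: 11.2
tcp_pos: [0.6065, 0.1293, 0.1707]
orientation: [-1.083, 0.893, -1.162]
contact_force: [0.1, -0.0, -0.6]
grip_width: -0.0001
```

>>> jog_arm:
  motion:
    - [0, [0, 0.001, 0], [0, 0, 0]]
    - [0, [0, 0, 0], [0, 0, 0]]

```text
clock: 11.37
tcp_pos: [0.6068, 0.1294, 0.1698]
orientation: [-1.083, 0.893, -1.162]
contact_force: [0.7, 0.0, -1.1]
grip_width: -0.0001
```

>>> jog_arm:
  motion:
    - [0, [0, 0.001, 0], [0, 0, 0]]
    - [0, [0, 0, 0], [0, 0, 0]]

```text
clock: 11.53
tcp_pos: [0.607, 0.1294, 0.1696]
orientation: [-1.083, 0.892, -1.162]
contact_force: [-4.9, -1.5, 5.4]
grip_width: 0.0001
```

>>> jog_arm:
  motion:
    - [0, [0, 0.001, 0], [0, 0, 0]]
    - [0, [0, 0.0005, 0], [0, 0, 0]]
    - [0, [0, 0, 0], [0, 0, 0]]

```text
clock: 11.78
tcp_pos: [0.6071, 0.1295, 0.1694]
orientation: [-1.083, 0.891, -1.163]
contact_force: [-11.1, -3.1, 19.7]
grip_width: -0.0001
```

>>> jog_arm:
  motion:
    - [0, [0, -0.0015, 0], [0, 0, 0]]
    - [0, [0, -0.03, 0], [0, 0, 0]]
    - [0, [0, -0.035, 0], [0, 0, 0]]
    - [0, [0, -0.035, 0], [0, 0, 0]]
    - [0, [0.035, -0.02, 0], [0, 0, 0]]
    - [0, [0.035, 0, 0], [0, 0, 0]]
    - [0, [0, 0, 0], [0, 0, 0]]
    - [0, [0, 0, 0], [0, 0, 0]]

```text
clock: 12.45
tcp_pos: [0.5904, 0.0515, 0.2848]
orientation: [-1.081, 0.895, -1.167]
contact_force: [-0.0, 0.7, -0.2]
grip_width: -0.0002
```

```bash
python3 - <<'E'
from h import *
import pickle
f=cam('wrist'); save(f,'w10.png',(240,0,400,300),2); pickle.dump(f,open('w10.pkl','wb'))
M,p,o=tool(); print(p,o['contact_force'])
save(cam('top'),'t10.png')
save(cam('scene'),'s10.png')
E
```

```text
[0.59   0.0537 0.2845] [ 0.0884  0.7423 -0.3817]
```

View pics/w10.png

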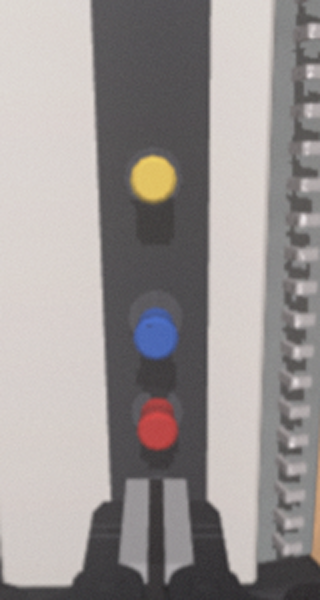

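View pics/s10.png

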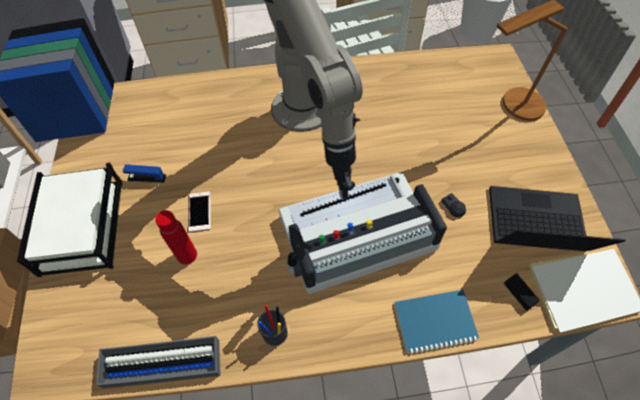

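```bash
python3 - <<'E'
from h import *
import pickle
f=pickle.load(open('w10.pkl','rb'))
n=-target_R()[:,1]
for k,u,v in [('y',240+154/2,178/2),('b',240+156/2,336/2),('r',240+157/2,432/2),('pan',240+120/2,130),('pan',240+190/2,130),('pan',300,60),('pan',300,200)]:
    P=pt(f,u,v,w=2); print(k,P,P@n+.0407)
save(f,'w10b.png',(290,60,350,230),3.5)
f=cam('scene'); save(f,'s10c.png',(290,190,400,270),7)
print('thermos',pt(f,165,218),'orig',pt(pickle.load(open('scene0.pkl','rb')),165,218))
a=pickle.load(open('scene0.pkl','rb'))['image'].astype(int);b=f['image'].astype(int)
d=np.abs(a-b).max(2)
for nm,(x0,y0,x1,y1) in dict(thermos=(150,200,200,270),phone=(185,185,215,235),mouse=(435,185,470,220),comb=(300,175,335,225)).items(): print(nm,(d[y0:y1,x0:x1]>40).mean())
E
```

```text
y [0.6112 0.13   0.151 ] 0.024865026355527824
b [0.6195 0.074  0.1628] 0.03692714709253794
r [0.6313 0.0316 0.1509] 0.024500257484645023
pan [0.6104 0.0959 0.1232] -5.3522700542540935e-05
pan [0.6381 0.1011 0.1304] -0.00048511436225220916
pan [0.6009 0.1497 0.1236] 4.7757694102389114e-05
pan [0.6212 0.0349 0.1226] -0.0003614494546437183
thermos [ 0.5723 -0.4255  0.2353] orig [ 0.5726 -0.4254  0.2357]
thermos 0.14342857142857143
phone 0.058666666666666666
mouse 0.0
comb 0.001142857142857143
```

View pics/s10c.png

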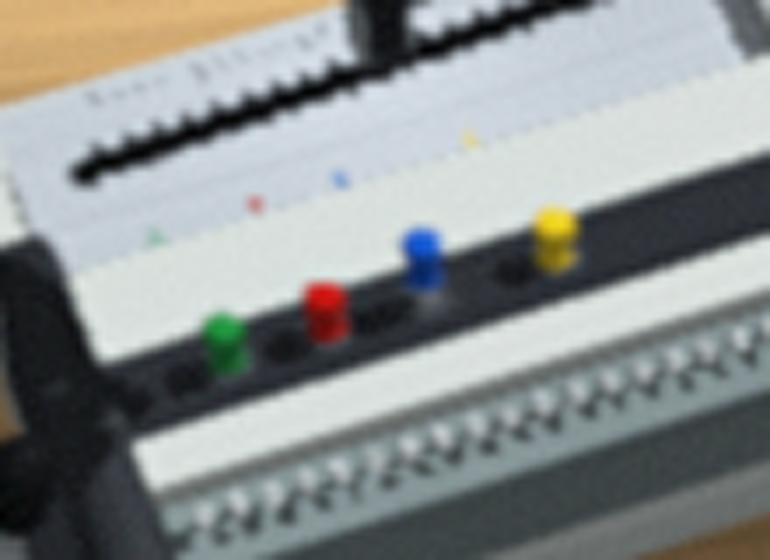

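View pics/t10.png

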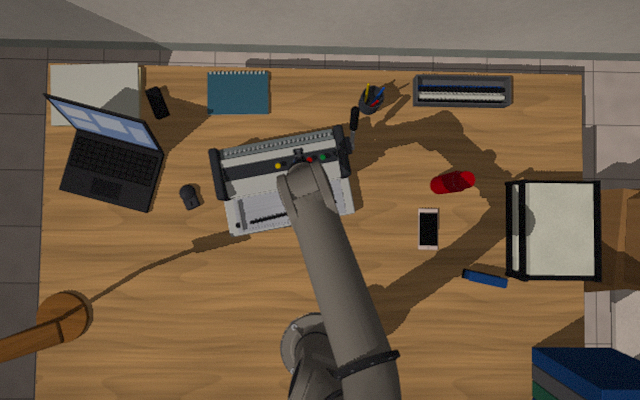

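The scene crop shows blue out with its stem visible, and yellow, red and green seated. The thermos, phone and mouse are unmoved; only the arm's shadow changed there. I'll check green's height numerically, then hand in.

```bash
python3 - <<'E'
from h import *
f=cam('scene')
for k,u,v in [('g',290+226/7,190+328/7),('r',290+325/7,190+297/7),('b',290+423/7,190+241/7),('y',290+556/7,190+222/7)]: print(k,pt(f,u,v))
print(r.hand_in())
E
```

```text
g [ 0.6427 -0.0092  0.1492]
r [0.6342 0.032  0.1488]
b [0.6221 0.0733 0.1627]
y [0.614  0.1301 0.1498]
the job is handed in; nothing more can be done
None
```

The punch is set for A5 and the job is handed in: the blue A5 knob is out in its detent, and the other three pins are home. I pulled blue first, then pushed red, green and yellow home with the shut fingertips.

**Last checks:**

| Knob | Height of top above the desk (scene camera) | Height of top above the panel (wrist camera) | State |
|---|---|---|---|
| Blue (A5) | 163 mm | 37 mm | out |
| Yellow (A6) | 150 mm | 25 mm | home |
| Red (B5) | 149 mm | 24.5 mm | home |
| Green (A4) | 149 mm | not in view | home |

- **Other objects:** The thermos, phone and mouse show no movement in the pictures beyond the arm's shadow. The part of the comb I compared is also unchanged.
- **Time and force:** It took about 13 s of the 43 s allowed, and the contact force I read while pressing peaked at about 23 N.
- **Disagreement on yellow:** It first measured about 6 mm out, which is neither home nor fully out, and it moved in with almost no resistance. It then stopped hard at the home height and now measures home.

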